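# Clip the status tag to the vacuum manifold in use

## Task

Draw the status tag out from under the riser, lay it flat on the dark bench mat and let go. Then take it again by its fob and push its snap hook onto the upright handle bar of the vacuum manifold that carries a well plate, until the bar is inside and the gate flicks shut. Leave the tag clipped to that handle and lying flat, and do not disturb the other things.

Things in the scene. Friction and masses are not known exactly. Their poses are not given: they have to be found in the camera images.
- tag: Status tag: flat steel snap hook fixed to a grey fob, 140 mm long, 0.15 kg, lying flat. Origin on its underside where hook meets fob; x runs out through the hook's mouth, z up. Hook 10 mm thick, tip at x = 60 mm. At the start only the hook sticks out from under the riser; it pulls straight out along its own x.
- fob: Grey plastic fob with a paper inset, the tail of the tag: 72 mm long (tag x = -80 to -8 mm), 26 mm wide, 14 mm thick, straight sides. Origin on its underside at tag x = -44 mm, axes as the tag's.
- fob_grip (a point): Where to hold the fob: on its centre line, half way up (7 mm above its underside), at tag x = -48 mm. Axes as the tag's; grip across y, 26 mm.
- hook_sides (a point): Where to hold the hook while the fob is covered: tag x = 30 mm, 5 mm above its underside, midway between its two straight side arms (x = 8 to 54 mm, each 6 mm wide, 36 mm over both). Axes as the tag's; grip across y.
- hook_pocket (a point): Middle of the open pocket between the hook's arms, tag x = 26 mm, 5 mm above the underside. Pocket 24 mm wide; solid back wall at x = 8 mm; flared mouth from x = 47 to 60 mm, 17 mm clear at its narrowest, shut by the gate at x = 44 mm.
- tag_mid (a point): Middle of the whole tag's length, on its underside (tag x = -12 mm).
- gate (a joint): Sprung gate, a 4.4 mm steel bar across the hook's mouth, hinged on the left (+y) arm. 0 rad is shut; swings only into the pocket, to 1.35 rad, and springs back. A handle bar pushing in turns it with 2 to 5 N and must come to about tag x = 20 mm before the gate slips off it and flicks shut; the back wall stops it at x = 12 mm (bar centre).
- riser: Low white riser on the bench, fixed: board 140 mm deep, 200 mm wide, underside 32 mm and top 40 mm above the bench, on two end walls. Origin at bench height under its centre; open towards its -x, front edge at x = -70 mm. A box stands on its rear half (x over 4 mm, up to 104 mm high).
- mat: Dark rubber bench mat, fixed, 160 x 220 x 2 mm (x, y, z). Origin at its centre, underside.
- manifold_plate: Vacuum manifold with a foil-sealed white well plate on top: blue and grey block, fixed, 150 x 120 mm, 105 mm high, 128 mm with the plate. Origin at bench height under its centre; front and handle face its -x. A second, equal manifold with its own handle has no plate, only a bare dark grid on top: not to be used.
- handle_bar (a point): Upright bar of that manifold's front handle, at 10 mm above the bench: round, 8 mm thick, 48 mm in front of the manifold's face, from a foot plate (4 mm thick, 50 mm wide, reaching 19 mm in front of the bar) up to an arm at 103 mm running back to the manifold. A hook goes on only past its gate. Axes as the manifold's: push towards +x.
- bottle: Bystander: small capped bottle, 48 mm wide, 110 mm high.
- spatula: Bystander: thin double-ended steel lab spatula, 114 mm long, 6 mm high, lying on the bench.
- dish: Bystander: round clear dish, 88 mm wide, 14 mm high.
- tube_rack: Bystander: white tube rack, 70 x 160 mm, 80 mm high with its tubes.
- timer: Bystander: small timer, 50 x 70 x 18 mm.
- well_plate: Bystander: loose well plate on the bench, 128 x 86 x 14 mm (not on a manifold).
- beaker: Bystander: beaker, 60 mm wide, 70 mm high.
Mind the look-alikes: they are no part of the job. Of the things that look like the tag, the smaller one is meant.

How it is judged:
By the outcome, as a careful person would: the job done as asked, in the order asked, and still so for the second after the job is handed in, with the robot touching nothing.
It also fails if it takes over 72 s, if anything falls off the work surface, if the arm or the gripper's body presses on something with over 40 N, if the wrist force passes 120 N, or if a joint passes its speed limit or range.

## Robot

A 6-joint arm with a two-finger parallel gripper is mounted at the origin on the work surface. World frame = base frame: x ahead of the robot, y to its left, z up, the work surface at z = 0. Lengths are in m, angles in degrees, forces in N, time in s.
With the tool pointing down it reaches from about 0.275 to 0.85 m from the base axis. Payload 5.2 kg.
Tool frame: the origin (TCP) lies midway between the tips of the shut fingers; the grasp point (between the pads) lies 19 mm behind it; z points along the fingers, y is the direction in which the jaws open and shut (so a half turn about z gives the same grasp; the last joint's range is limited). The gripper opens to 85 mm and grips with 20 to 120 N. Pads are 22 mm wide; open, the fingers measure 114 mm over their backs; the gripper's body (76 mm by 85 mm) begins 54 mm behind the grasp point. The pads swing forward as they close: fully open they stand 13 mm farther back than shut.
Start: joints at [56.104, 14.817, 87.949, -0, 77.235, -11.62], TCP at [0.208, 0.509, 0.231] pointing down, gripper open.
Joint ranges: [-179.93, 179.93], [-52.35, 119.4], [10.71, 147.94], [-69.91, 249.91], [12.55, 155.21], [-178.61, 178.61]. Speed limits (degrees/s): [147.25, 147.25, 180, 180, 180, 180].

## Interface

Orientations are given as a 3x3 rotation matrix whose columns are the frame's x, y, z axes.
In Python, from cell import sensors, vision, ticket gives the robot as it stands. The module is installed in compiled form; this text tells all that it offers.
- The arm moves only by the tool arm_command, never from a script. Its argument "commands" is one flat list of numbers, 5 for each row, row after row: the finger opening in mm, from 0 to 85.4, then the shift along the tool's x, y, z in mm, then the turn about the tool's z in rad. In form: [jaw, tx, ty, tz, yaw, jaw, tx, ty, tz, yaw, ...]. A call has 1 to 12 rows; each row is the pose to reach, as a shift and turn from the pose commanded when the call began, along the tool's axes at that moment; what a row does not reach only later rows make up. A row lasts 1/8 s, in which the tool goes at most 62.5 mm and 10.7 degrees, less where a joint would pass 70% of its speed; a pose out of reach is approached as far as the arm can. A call with a gripper value outside its range is refused whole. The fingers move at their own pace and stop on an object; "grip_force" is the grip in N (left out, the last holds). Time passes only in rows, so rows that repeat a pose let the fingers close. It gives the time, the measured TCP pose, the force and the opening at its end, in the units of the state.
- sensors.observe(): the state, without advancing time (a new reading comes with each control period).
- vision.grab_frame(name): name is "scene" or "side" or "wrist"; returns the picture (400x640x3 uint8, red, green, blue); there is no depth.
- vision.get_calibration(name): a dict with "intrinsics" (3x3 intrinsics, pixels), "cam_to_world" (4x4, takes a point from camera to world coordinates). Camera axes: x right, y up, looking along -z (the intrinsics and any distortion apply to the point x, -y, -z); pixel columns grow to the right and rows downward; lengths in m; the calibration is good to about 2 mm. A picture is of the moment at which its call begins: read the wrist's pose just before it. get_calibration takes no time and is no camera call; for the wrist camera it gives the pose at the moment of the call.
- ticket.close_job(): hands the job in, once; it reports no verdict.
The state is a dict: "time": time; "q": joint angles; "joint_vel": joint speeds; "effort": joint torques, N m; "position": TCP position; "eef_rot": TCP orientation; "force": force on the tool from outside, world axes, zero at the start; "moment": the same for the moment, N m; "opening": finger opening in m.
Only numpy, scipy, OpenCV 4.12 (cv2) and the standard library are available. Lean on these libraries where they do the work, as an engineer would, in place of code of your own. Each camera call takes 0.05 s, during which the arm holds its last target.

## Working session

There is one attempt and no reset: what is moved stays moved. The work goes in short steps, Python scripts to look and compute and a tool call to move; the robot and the scene stay as the last step left them, time stands still between calls to the robot, and variables do not carry over. Pictures are saved under pics/ and viewed, and the job is handed in when it is done.

Besides the shell and the picture viewer there is one more tool, called after "Request:" as a command line: name --argument value ..., lists and objects as JSON in quotes. arm_command: Moves the arm, as the interface text tells. Its arguments: {"type":"object","properties":{"commands":{"type":"array"},"grip_force":{"type":"number"}},"required":["commands"]}

```bash
mkdir -p pics; cat > h.py <<'E'
import numpy as np, cv2
from cell import sensors, vision, ticket
def cal(n):
    c=vision.get_calibration(n); return c,np.array(c['intrinsics']),np.array(c['cam_to_world'])
def ray(n,u,v,C=None):
    c,K,T=C or cal(n)
    d=np.array([(u-K[0,2])/K[0,0],-(v-K[1,2])/K[1,1],-1.0])
    return T[:3,3],T[:3,:3]@d
def plane(n,u,v,z,C=None):
    o,d=ray(n,u,v,C); return o+d*(z-o[2])/d[2]
def proj(n,p,C=None):
    c,K,T=C or cal(n)
    q=T[:3,:3].T@(np.asarray(p,float)-T[:3,3]); 
    return np.array([K[0,0]*q[0]/-q[2]+K[0,2],K[1,1]*(-q[1])/-q[2]+K[1,2]])
def grab(n,f):
    im=vision.grab_frame(n); cv2.imwrite('pics/'+f,im[:,:,::-1]); return im
E
python3 - <<'E'
from h import *
for n in ('scene','side','wrist'):
    c,K,T=cal(n); print(n,list(c.keys()),K.round(1).tolist(),T.round(3).tolist())
    grab(n,n+'0.png')
s=sensors.observe(); print(s)
E
```

```text
scene ['intrinsics', 'cam_to_world'] [[438.1, 0.0, 316.4], [0.0, 438.1, 199.1], [0.0, 0.0, 1.0]] [[0.674, -0.541, 0.503, 1.119], [0.738, 0.507, -0.445, -0.524], [-0.015, 0.671, 0.741, 1.0], [0.0, 0.0, 0.0, 1.0]]
side ['intrinsics', 'cam_to_world'] [[494.5, 0.0, 319.3], [0.0, 494.5, 197.6], [0.0, 0.0, 1.0]] [[-0.899, 0.275, -0.34, -0.082], [-0.438, -0.575, 0.691, 1.226], [-0.006, 0.77, 0.638, 1.148], [0.0, 0.0, 0.0, 1.0]]
wrist ['intrinsics', 'cam_to_world'] [[287.1, 0.0, 318.2], [0.0, 287.1, 196.8], [0.0, 0.0, 1.0]] [[0.379, -0.89, -0.254, 0.144], [0.925, 0.364, 0.106, 0.535], [-0.001, -0.275, 0.961, 0.374], [0.0, 0.0, 0.0, 1.0]]
{'time': 0.15, 'q': array([ 5.61043289e+01,  1.48514303e+01,  8.79954437e+01, -8.49709295e-04,
        7.72338838e+01, -1.16195350e+01]), 'joint_vel': array([-0.03508673, -0.0256461 , -0.20841779, -0.06264654, -0.01509631,
        0.02713788]), 'effort': array([ 6.97067771e-04, -4.46386743e+01, -2.90820336e+01, -4.51052856e-04,
        8.27991287e-03, -3.57289775e-05]), 'position': array([0.2082504 , 0.50863008, 0.23065772]), 'eef_rot': array([[-9.25368824e-01,  3.79067197e-01, -7.74041210e-04],
       [ 3.79067891e-01,  9.25368114e-01, -1.17801809e-03],
       [ 2.69725038e-04, -1.38351539e-03, -9.99999007e-01]]), 'force': array([-0.53141187,  0.26415992,  0.50034026]), 'moment': array([ 0.00893746,  0.03651227, -0.02606885]), 'opening': 0.08524727301599494}
```

View pics/scene0.png

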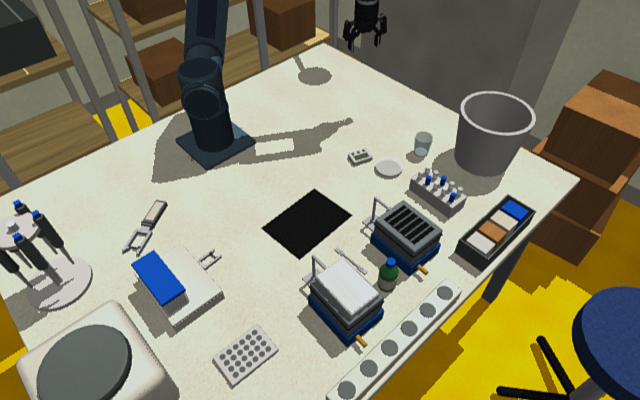

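View pics/side0.png

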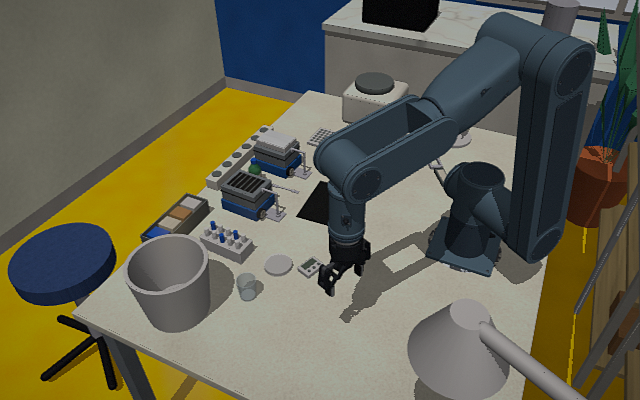

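View pics/wrist0.png

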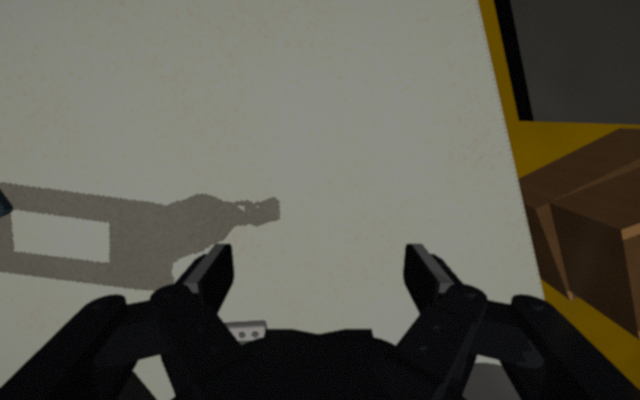

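```bash
python3 - <<'E'
from h import *
im=cv2.imread('pics/scene0.png')
a=cv2.resize(im[180:340,110:270],(800,800)[:2],interpolation=cv2.INTER_CUBIC)[:600]
cv2.imwrite('pics/c1.png',a)
b=cv2.resize(im[180:340,250:450],(800,640),interpolation=cv2.INTER_CUBIC)[:600]
cv2.imwrite('pics/c2.png',b)
C=cal('scene')
for n,u,v,z in [('hooktip',220,255,.01),('mat',307,224,.002),('riserfront',222,290,.04),('lookalike',145,228,.01),('bar',313,290,.0),('platectr',345,282,.128),('bottle',388,285,0),('spat',350,262,0)]:
    print(n,plane('scene',u,v,z,C).round(3))
E
```

```text
hooktip [ 0.419 -0.263  0.01 ]
mat [ 0.495 -0.012  0.002]
riserfront [ 0.532 -0.327  0.04 ]
lookalike [ 0.191 -0.369  0.01 ]
bar [ 0.669 -0.145  0.   ]
platectr [ 0.761 -0.126  0.128]
bottle [0.791 0.008 0.   ]
spat [ 0.673 -0.013  0.   ]
```

View pics/c1.png

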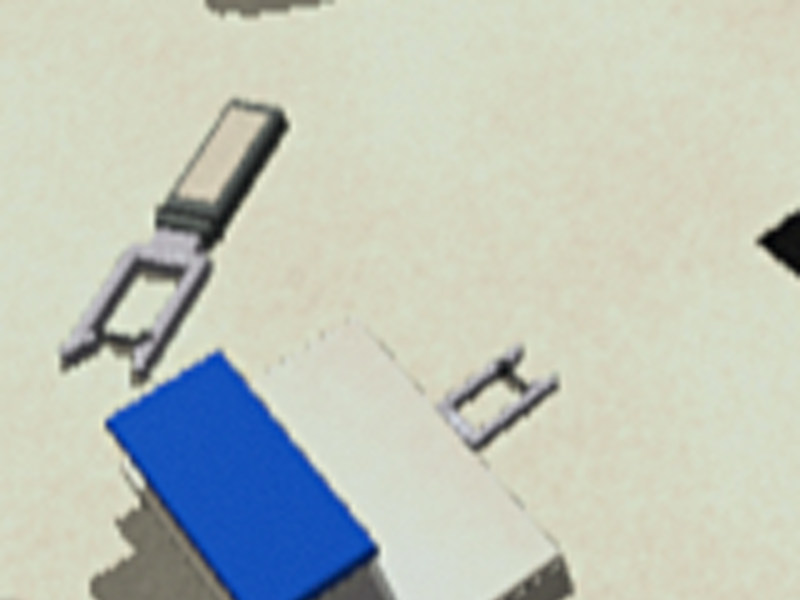

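View pics/c2.png

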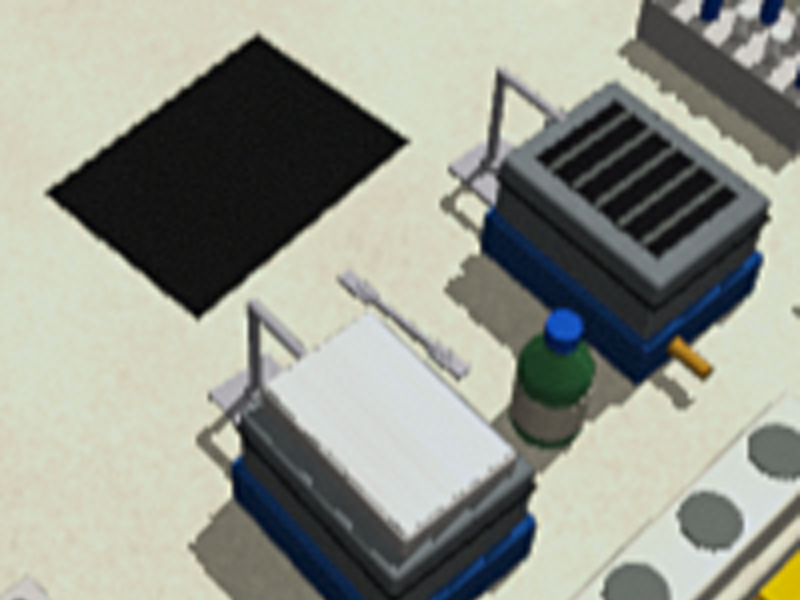

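```bash
python3 - <<'E'
from h import *
C=cal('scene')
f=lambda x,y,z:plane('scene',110+x/5,180+y/5,z,C)
for n,x,y,z in [('tipL',518,350,.01),('tipR',555,378,.01),('backR',477,443,.01),('backL',440,405,.01),('rf1',348,318,.04),('rf2',565,555,.04)]:
    print(n,f(x,y,z).round(3))
g=lambda x,y,z:plane('scene',250+x/4,180+y/4,z,C)
for n,x,y,z in [('bartop',250,303,.103),('barbot',257,390,.004),('armback',300,352,.103),('p1',370,315,.128),('p2',260,390,.128),('p3',405,540,.128),('p4',518,455,.128),('m1',50,192,.002),('m2',257,35,.002),('m3',408,140,.002),('m4',197,318,.002),('s1',345,277,.004),('s2',460,370,.004)]:
    print(n,g(x,y,z).round(3))
E
```

```text
tipL [ 0.393 -0.266  0.01 ]
tipR [ 0.423 -0.262  0.01 ]
backR [ 0.429 -0.316  0.01 ]
backL [ 0.395 -0.318  0.01 ]
rf1 [ 0.333 -0.33   0.04 ]
rf2 [ 0.536 -0.326  0.04 ]
bartop [ 0.643 -0.12   0.103]
barbot [ 0.645 -0.119  0.004]
armback [ 0.69  -0.122  0.103]
p1 [ 0.712 -0.085  0.128]
p2 [ 0.706 -0.168  0.128]
p3 [ 0.829 -0.174  0.128]
p4 [ 0.835 -0.091  0.128]
m1 [ 0.418 -0.116  0.002]
m2 [0.405 0.099 0.002]
m3 [0.561 0.109 0.002]
m4 [ 0.574 -0.11   0.002]
s1 [ 0.62  -0.013  0.004]
s2 [ 0.726 -0.01   0.004]
```

Candidates for the tag are the free one at scene px (148,225), which is the larger look-alike, and the hook sticking out of the riser at px (210,258). The crop shows the second one under the riser, so that is the tag. The handle is that of the white-plate manifold, bar at px (313,268). The bare-grid manifold at px (405,235) is not to be used.

```bash
cat >> h.py <<'E'
def goto(p,ang):
    """world TCP target + tool-y heading deg -> tx,ty,tz mm, yaw rad"""
    s=sensors.observe(); R=np.array(s['eef_rot']); d=R.T@(np.array(p)-s['position'])*1000
    cur=np.degrees(np.arctan2(R[1,1],R[0,1])); w=(ang-cur+180)%360-180
    print('t=%.2f pos'%s['time'],np.round(s['position'],4),'yaw%.2f'%cur,'Rz',R[:,2].round(4),'F',s['force'].round(1),'op%.4f'%s['opening'],'q',s['q'].round(0))
    print('-> txyz',d.round(1),'yaw',round(-np.radians(w),4),'deg',round(w,1))
E
python3 -c "
from h import *
goto([.41,-.24,.2],0)"
```

```text
t=0.15 pos [0.2083 0.5086 0.2307] yaw67.72 Rz [-8.0e-04 -1.2e-03 -1.0e+00] F [-0.5  0.3  0.5] op0.0852 q [ 56.  15.  88.  -0.  77. -12.]
-> txyz [-470.5 -616.2   31.4] yaw 1.182 deg -67.7
```

Request:
arm_command --commands '[85, -470, -616, 31, 1.182, 85, -470, -616, 31, 1.182, 85, -470, -616, 31, 1.182, 85, -470, -616, 31, 1.182, 85, -470, -616, 31, 1.182, 85, -470, -616, 31, 1.182, 85, -470, -616, 31, 1.182, 85, -470, -616, 31, 1.182, 85, -470, -616, 31, 1.182, 85, -470, -616, 31, 1.182, 85, -470, -616, 31, 1.182, 85, -470, -616, 31, 1.182]' --grip_force 35

```text
time: 1.65
position: [0.4033, -0.2169, 0.2012]
eef_rot: [[0.001, 1.0, 0.0], [1.0, -0.001, 0.0], [0.0, 0.0, -1.0]]
force: [1.5, 0.8, 0.3]
opening: 0.0849
```

```bash
python3 -c "
from h import *
goto([.41,-.24,.2],0)"
```

```text
t=1.65 pos [ 0.4033 -0.2169  0.2012] yaw-0.05 Rz [ 3.e-04  2.e-04 -1.e+00] F [1.5 0.8 0.3] op0.0849 q [-42.   7. 103.   0.  71. -42.]
-> txyz [-23.1   6.7   1.2] yaw -0.001 deg 0.1
```

Request:
arm_command --commands '[85, -33, 7, 0, 0, 85, -33, 7, 0, 0, 85, -33, 7, 0, 0]'

```text
time: 2.02
position: [0.4098, -0.2468, 0.2008]
eef_rot: [[0.0, 1.0, -0.001], [1.0, -0.0, 0.001], [0.001, -0.001, -1.0]]
force: [-0.3, -1.4, 0.4]
opening: 0.0852
```

```bash
python3 -c "
from h import *
goto([.41,-.24,.2],0)
C=cal('wrist');import pickle;pickle.dump(C,open('cw1.p','wb'))
grab('wrist','w1.png'); grab('side','s1.png')
for p in ([.41,-.265,.01],[.41,-.32,.01],[.645,-.12,.004]): print(proj('wrist',p,C))
"
```

```text
t=2.02 pos [ 0.4098 -0.2468  0.2008] yaw-0.02 Rz [-0.001   0.0015 -1.    ] F [-0.3 -1.4  0.4] op0.0852 q [-44.   9. 100.   0.  71. -44.]
-> txyz [6.8 0.2 0.9] yaw -0.0003 deg 0.0
[317.87273467 190.73353044]
[317.91144034 233.04815275]
[534.26713715  60.03001996]
```

View pics/w1.png

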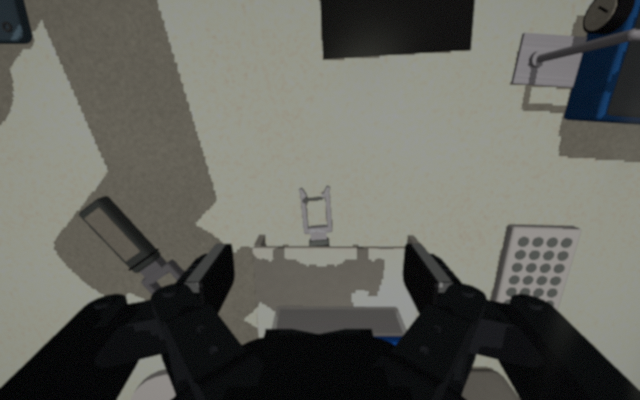

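View pics/s1.png

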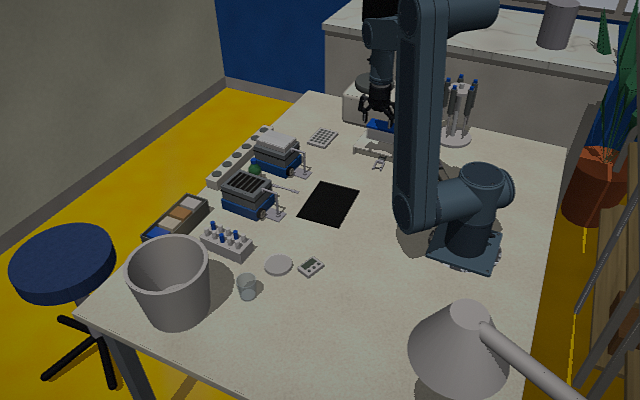

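The wrist view shows the hook at (316,212) with tips near (302,190) and (328,188), the riser front edge along row 246, and the bar foot near (536,62). Next I zoom in to get exact points.

```bash
python3 - <<'E'
from h import *
im=cv2.imread('pics/w1.png')
a=cv2.resize(im[175:255,270:370],(800,640),interpolation=cv2.INTER_CUBIC)[:600]
b=cv2.resize(im[20:100,500:600],(800,640),interpolation=cv2.INTER_CUBIC)[:600]
cv2.imwrite('pics/c3.png',a);cv2.imwrite('pics/c4.png',b)
E
```

```text
(no output)
```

View pics/c3.png

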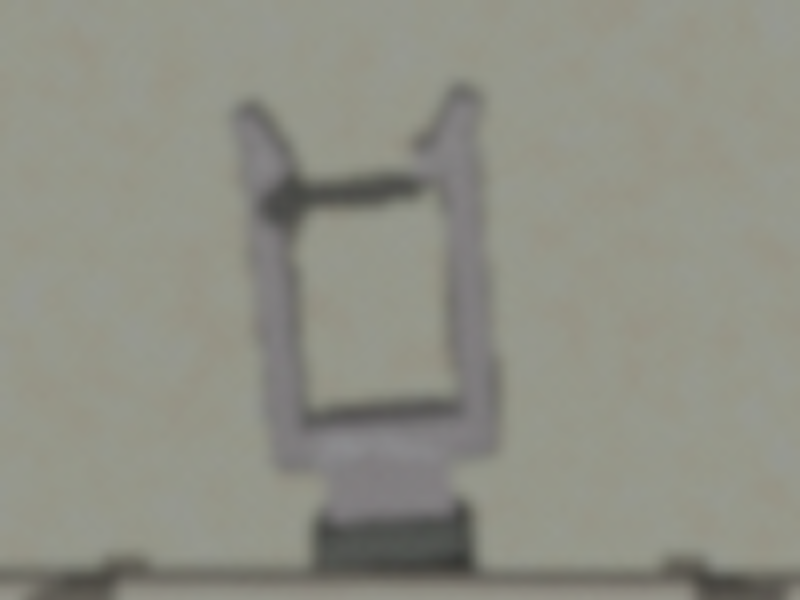

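View pics/c4.png

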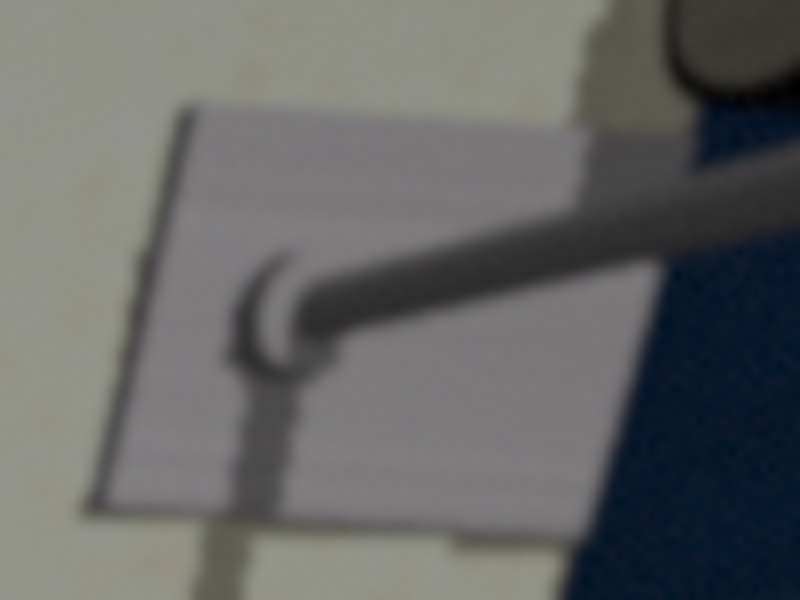

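```bash
python3 - <<'E'
from h import *
import pickle
C=pickle.load(open('cw1.p','rb'))
f=lambda x,y,z,o=(270,175):plane('wrist',o[0]+x/8-.44,o[1]+y/8-.44,z,C)
P={n:f(x,y,.01) for n,x,y in [('tipL',243,105),('tipR',472,88),('backL',284,466),('backR',498,448),('fobL',318,518),('fobR',470,500)]}
for n in P: print(n,P[n].round(4))
t=(P['tipL']+P['tipR'])/2; b=(P['backL']+P['backR'])/2
d=t-b; print('mid',t.round(4),b.round(4),'ang',np.degrees(np.arctan2(d[1],d[0])),np.linalg.norm(d))
for a,bb in (('tipL','backL'),('tipR','backR')):
    d=P[a]-P[bb]; print(np.degrees(np.arctan2(d[1],d[0])))
d=P['backR']-P['backL']; print('back',np.degrees(np.arctan2(d[1],d[0]))+90, np.linalg.norm(d))
print('riser',f(0,572,.04).round(4),f(790,572,.04).round(4))
o=(500,20)
print('foot',[f(x,y,.004,o).round(4)[:2] for x,y in ((190,105),(95,510),(600,540))])
print('barbase',f(283,318,.004,o).round(4),'top',f(318,310,.103,o).round(4))
E
```

```text
tipL [ 0.3885 -0.2612  0.01  ]
tipR [ 0.4228 -0.2586  0.01  ]
backL [ 0.3938 -0.3197  0.01  ]
backR [ 0.4274 -0.3166  0.01  ]
fobL [ 0.3991 -0.3285  0.01  ]
fobR [ 0.4231 -0.3255  0.01  ]
mid [ 0.4056 -0.2599  0.01  ] [ 0.4106 -0.3182  0.01  ] ang 94.90938333331508 0.05846935150148174
95.26756676639788
94.54818359764514
back 95.17207413899071 0.03372959712369135
riser [ 0.3539 -0.3235  0.04  ] [ 0.4685 -0.3235  0.04  ]
foot [array([ 0.6279, -0.0934]), array([ 0.6246, -0.1436]), array([ 0.6954, -0.1475])]
barbase [ 0.6456 -0.1193  0.004 ] top [ 0.5806 -0.1354  0.103 ]
```

```bash
python3 -c "
from h import *
goto([.4082,-.2898,.001],5)"
```

```text
t=2.12 pos [ 0.4099 -0.2463  0.2012] yaw0.06 Rz [-4.e-04  7.e-04 -1.e+00] F [ 0.2  0.3 -0.1] op0.0851 q [-44.   9. 100.   0.  71. -44.]
-> txyz [-43.6  -1.7 200.2] yaw -0.0862 deg 4.9
```

Request:
arm_command --commands '[60, -43, -2, 60, -0.086, 60, -43, -2, 110, -0.086, 60, -43, -2, 150, -0.086, 60, -43, -2, 180, -0.086, 60, -43, -2, 192, -0.086, 60, -43, -2, 198, -0.086, 60, -43, -2, 199, -0.086, 60, -43, -2, 199, -0.086]'

```text
time: 3.12
position: [0.4089, -0.2912, 0.0034]
eef_rot: [[-0.086, 0.996, 0.001], [0.996, 0.086, -0.002], [-0.002, 0.001, -1.0]]
force: [0.4, -0.0, -0.2]
opening: 0.06
```

```bash
python3 -c "
from h import *
goto([.4082,-.2898,.001],5)
C=cal('wrist')
grab('wrist','w2.png');grab('scene','s2.png')"
```

```text
t=3.12 pos [ 0.4089 -0.2912  0.0034] yaw4.94 Rz [ 0.0014 -0.0015 -1.    ] F [ 0.4 -0.  -0.2] op0.0600 q [-48.  26. 110.   0.  45. -53.]
-> txyz [ 1.5 -0.6  2.3] yaw -0.001 deg 0.1
```

View pics/w2.png

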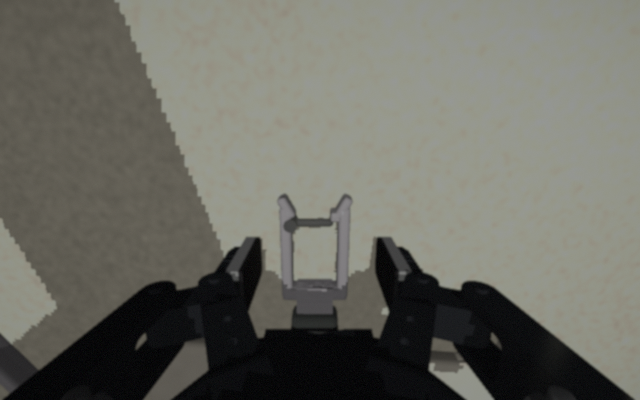

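The hook (centre col 315) lies between the pads (cols 258 and 378). I'll lower 2 mm and close.

Request:
arm_command --commands '[60, 0, 0, 2, 0, 25, 0, 0, 2, 0, 25, 0, 0, 2, 0, 25, 0, 0, 2, 0, 25, 0, 0, 2, 0, 25, 0, 0, 2, 0]' --grip_force 35

```text
time: 3.98
position: [0.4083, -0.2907, 0.0006]
eef_rot: [[-0.086, 0.996, 0.0], [0.996, 0.086, -0.0], [-0.0, 0.0, -1.0]]
force: [-1.2, 1.3, 5.4]
opening: 0.0349
```

```bash
python3 -c "
from h import *
goto([.4082,-.2898,.001],5)"
```

```text
t=3.98 pos [ 0.4083 -0.2907  0.0006] yaw4.93 Rz [ 0.e+00 -2.e-04 -1.e+00] F [-1.2  1.3  5.4] op0.0349 q [-48.  26. 110.  -0.  44. -53.]
-> txyz [ 0.9  0.  -0.4] yaw -0.0013 deg 0.1
```

Request:
arm_command --commands '[25, 0, 0, -1, 0, 25, 8, 0, -1, 0, 25, 20, 0, -1, 0, 25, 35, 0, -1, 0, 25, 50, 0, -1, 0, 25, 65, 0, -1, 0, 25, 80, 0, -1, 0, 25, 95, 0, -1, 0, 25, 108, 0, -1, 0, 25, 112, 0, -1, 0, 25, 112, 0, -1, 0]'

```text
time: 5.35
position: [0.3989, -0.179, 0.0014]
eef_rot: [[-0.086, 0.996, 0.0], [0.996, 0.086, -0.0], [-0.0, 0.0, -1.0]]
force: [0.2, 0.4, -0.8]
opening: 0.0353
```

```bash
python3 -c "
from h import *
goto([.4082,-.2898,.001],5)
grab('wrist','w3.png');grab('scene','s3.png')"
```

```text
t=5.35 pos [ 0.3989 -0.179   0.0014] yaw4.95 Rz [ 3.e-04 -3.e-04 -1.e+00] F [ 0.2  0.4 -0.8] op0.0353 q [-39.  21. 119.  -0.  40. -44.]
-> txyz [-111.2   -0.3    0.4] yaw -0.0008 deg 0.0
```

View pics/w3.png

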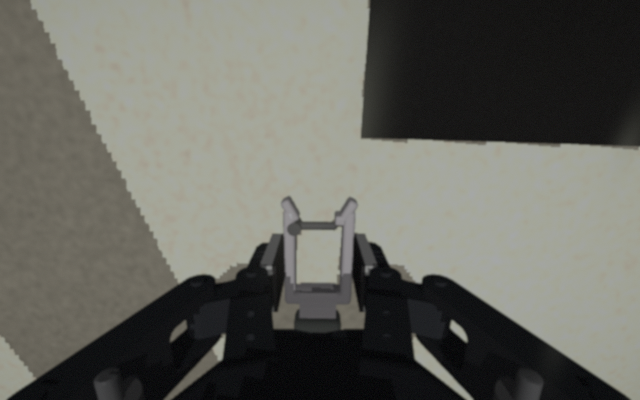

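View pics/s3.png

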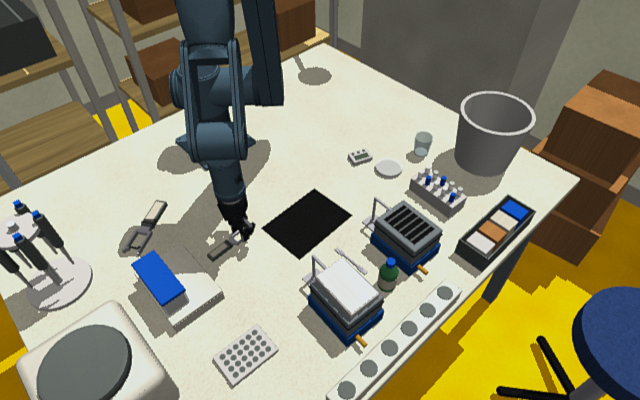

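```bash
python3 -c "
from h import *
goto([.519,.025,.004],-45)"
```

```text
t=5.45 pos [ 0.399  -0.1796  0.0014] yaw4.92 Rz [ 6.e-04 -6.e-04 -1.e+00] F [-0.8 -0.6 -2.1] op0.0349 q [-39.  21. 118.  -0.  40. -44.]
-> txyz [193.6 137.1  -2.6] yaw 0.8712 deg -49.9
```

Request:
arm_command --commands '[25, 0, 0, -20, 0, 25, 5, 5, -40, 0, 25, 45, 30, -40, 0.15, 25, 85, 60, -40, 0.3, 25, 125, 88, -40, 0.45, 25, 160, 113, -40, 0.6, 25, 185, 131, -40, 0.75, 25, 194, 137, -40, 0.87, 25, 194, 137, -40, 0.871, 25, 194, 137, -25, 0.871, 25, 194, 137, -15, 0.871, 25, 194, 137, -10, 0.871]'

```text
time: 6.95
position: [0.5175, 0.0255, 0.01]
eef_rot: [[0.707, 0.707, -0.002], [0.707, -0.707, 0.0], [-0.001, -0.002, -1.0]]
force: [0.4, -0.6, -2.2]
opening: 0.0351
```

```bash
python3 -c "
from h import *
goto([.519,.025,.004],-45)
grab('wrist','w4.png');grab('scene','s4.png');grab('side','d4.png')
im=cv2.imread('pics/d4.png');cv2.imwrite('pics/d4c.png',cv2.resize(im[130:230,240:400],(800,500)))"
```

```text
t=6.95 pos [0.5175 0.0255 0.01  ] yaw-45.00 Rz [-2.1e-03  3.0e-04 -1.0e+00] F [ 0.4 -0.6 -2.2] op0.0351 q [-10.  26. 107.  -0.  47.  35.]
-> txyz [0.7 1.4 6. ] yaw 0.0 deg -0.0
```

View pics/d4c.png

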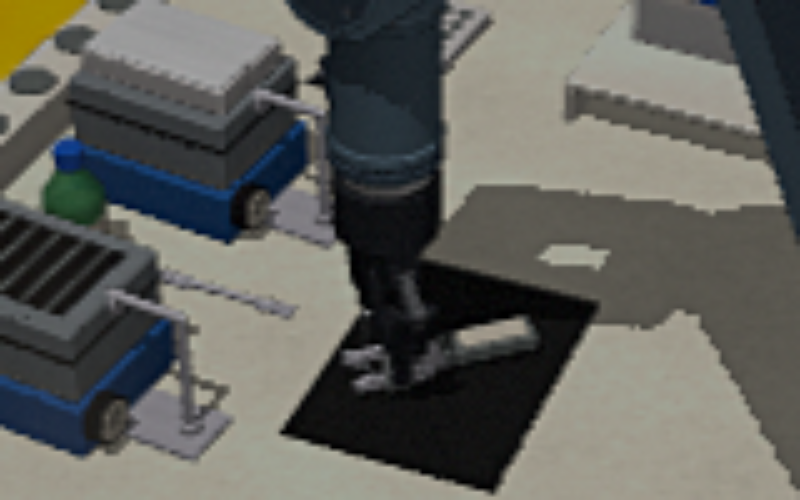

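View pics/s4.png

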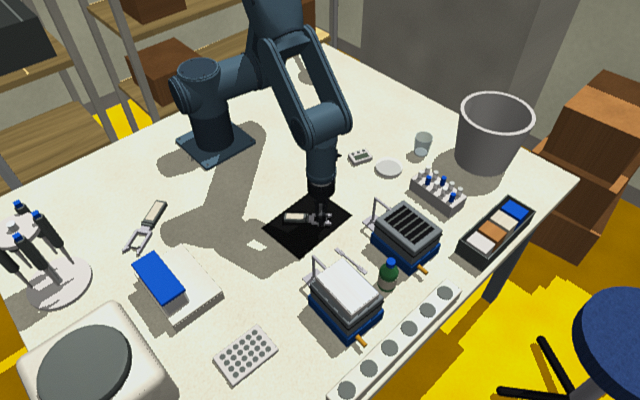

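The tag hangs above the mat, inside its edges. I'll lower it, let go and rise.

Request:
arm_command --commands '[25, 0, 0, 4, 0, 25, 0, 0, 6, 0, 25, 0, 0, 7, 0, 25, 0, 0, 7, 0, 60, 0, 0, 6, 0, 60, 0, 0, 6, 0, 60, 0, 0, 6, 0, 60, 0, 0, 0, 0, 60, 0, 0, -40, 0, 80, 0, 0, -90, 0, 80, 0, 0, -140, 0, 80, 0, 0, -160, 0]'

```text
time: 8.6
position: [0.52, 0.0257, 0.1753]
eef_rot: [[0.707, 0.707, 0.006], [0.707, -0.707, -0.001], [0.003, 0.005, -1.0]]
force: [0.7, 0.2, -1.1]
opening: 0.0803
```

```bash
python3 -c "
from h import *
goto([.46,-.03,.17],135)"
```

```text
t=8.60 pos [0.52   0.0257 0.1753] yaw-44.97 Rz [ 0.0058 -0.001  -1.    ] F [ 0.7  0.2 -1.1] op0.0803 q [-9. 14. 97. -0. 68. 36.]
-> txyz [-81.9  -3.1   5. ] yaw -3.1411 deg 180.0
```

```bash
python3 -c "
from h import *
C=cal('wrist');import pickle;pickle.dump(C,open('cw5.p','wb'))
grab('wrist','w5.png')"
```

Request:
arm_command --commands '[80, -8, 0, 0, -0.18, 80, -16, 0, 0, -0.36, 80, -24, 0, 0, -0.54, 80, -32, 0, 0, -0.72, 80, -40, 0, 0, -0.9, 80, -48, 0, 0, -1.08, 80, -56, 0, 0, -1.26, 80, -64, 0, 0, -1.44, 80, -72, 0, 0, -1.62, 80, -82, 0, 0, -1.8, 80, -82, 0, 0, -1.98, 80, -82, 0, 0, -2.16]'

```text
time: 10.15
position: [0.46, -0.032, 0.1708]
eef_rot: [[-0.982, 0.189, -0.001], [0.189, 0.982, 0.0], [0.001, 0.0, -1.0]]
force: [-0.2, 0.8, 0.8]
opening: 0.08
```

View pics/w5.png

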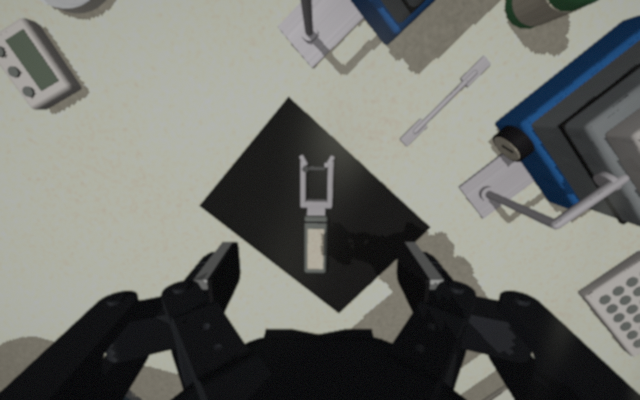

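```bash
python3 -c "
from h import *
goto([.46,-.03,.17],135)"
```

```text
t=10.15 pos [ 0.46   -0.032   0.1708] yaw79.10 Rz [-9.e-04  3.e-04 -1.e+00] F [-0.2  0.8  0.8] op0.0800 q [-18.   9. 105.   0.  67. -97.]
-> txyz [0.4 2.  0.8] yaw -0.9756 deg 55.9
```

The tag lies flat on the mat in w5: tips at (302,157) and (332,157), fob tail at (316,272), all inside the mat outline.

```bash
python3 - <<'E'
from h import *
im=cv2.imread('pics/w5.png')
cv2.imwrite('pics/c5.png',cv2.resize(im[145:285,270:370],(600,840),interpolation=cv2.INTER_CUBIC)[:600])
cv2.imwrite('pics/c5t.png',cv2.resize(im[210:285,270:370],(800,600),interpolation=cv2.INTER_CUBIC)[:600])
cv2.imwrite('pics/c5b.png',cv2.resize(im[150:230,440:540],(800,640),interpolation=cv2.INTER_CUBIC)[:600])
E
```

```text
(no output)
```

View pics/c5.png

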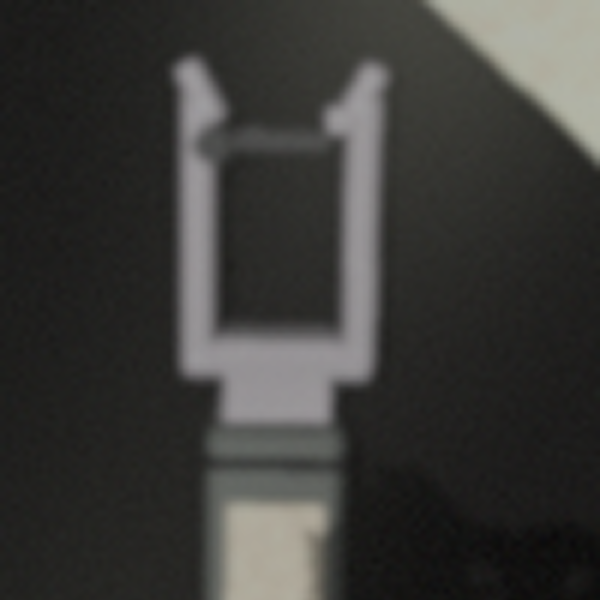

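View pics/c5t.png

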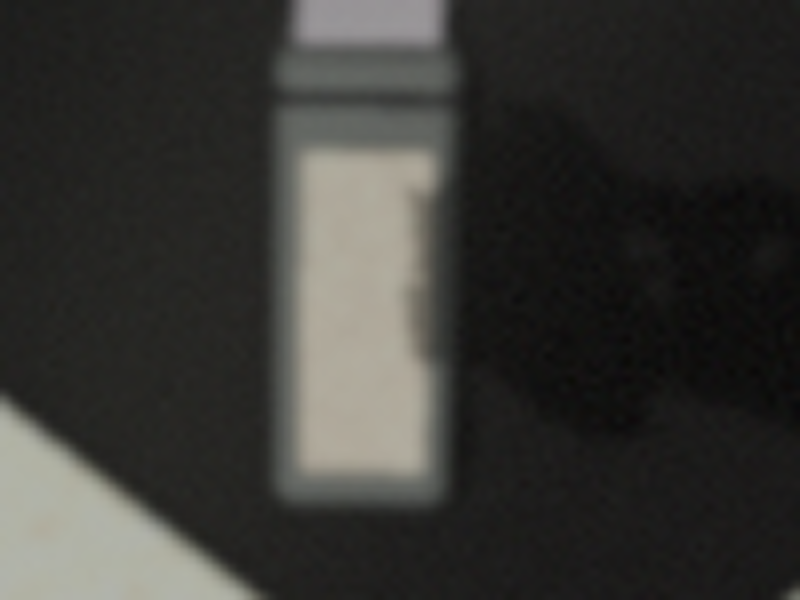

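View pics/c5b.png

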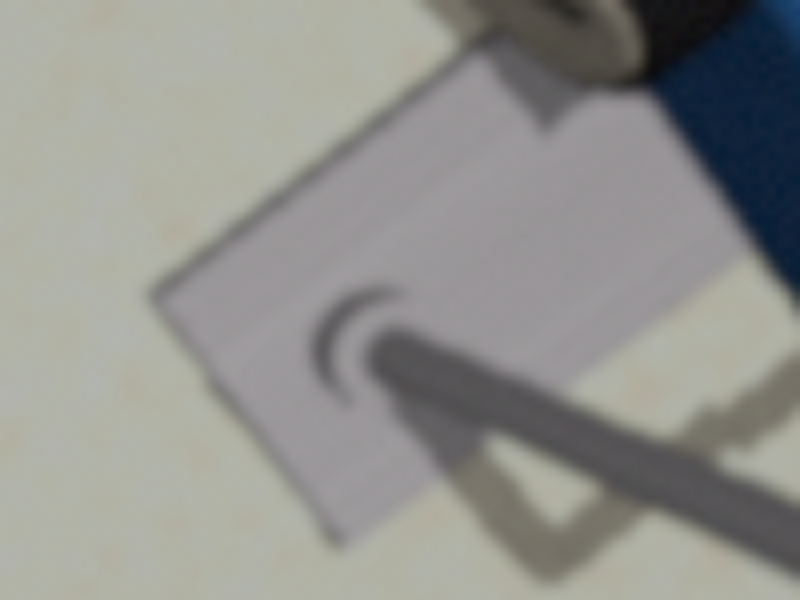

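```bash
python3 - <<'E'
from h import *
import pickle
C=pickle.load(open('cw5.p','rb'))
P=lambda u,v,z:plane('wrist',u,v,z,C)
A=lambda x,y,z:P(270+x/6-.4,145+y/6-.4,z)
B=lambda x,y,z:P(270+x/8-.4,210+y/8-.4,z)
D=lambda x,y,z:P(440+x/8-.4,150+y/8-.4,z)
tip=(A(188,62,.012)+A(376,66,.012))/2
back=(A(183,378,.012)+A(375,380,.012))/2
tail=(B(277,505,.016)+B(445,503,.016))/2
front=(B(277,50,.016)+B(458,50,.016))/2
for n,p in zip(('tip60','back2','tail-80','front-8'),(tip,back,tail,front)): print(n,p.round(4))
d=tip-tail; print('len',np.linalg.norm(d[:2]),'ang',np.degrees(np.arctan2(d[1],d[0])), np.degrees(np.arctan2(*(tip-back)[[1,0]])),np.degrees(np.arctan2(*(front-tail)[[1,0]])))
u=d[:2]/np.linalg.norm(d[:2])
for p,x in ((tip,60),(tail,-80),(front,-8)): print('fobgrip', (p[:2]+u*(-48-x)/1000).round(4))
print('bar',D(372,352,.004).round(4))
c1,c2,c3=D(152,295,.004),D(340,545,.004),D(495,35,.004)
print('foot',c1.round(4),c2.round(4),'len',np.linalg.norm(c1-c2),'ang',np.degrees(np.arctan2(*(c1-c2)[[1,0]]))-90,np.degrees(np.arctan2(*(c3-c1)[[1,0]])))
m=(c1+c2)/2;a=np.radians(-3.5);print('bar from foot',m[:2]+.019*np.array([np.cos(a),np.sin(a)]))
E
```

```text
tip60 [0.5405 0.0466 0.012 ]
back2 [0.4983 0.0054 0.012 ]
tail-80 [ 0.4409 -0.0496  0.016 ]
front-8 [0.4921 0.     0.016 ]
len 0.13846261911998828 ang 44.00047355021742 44.374994584742126 44.08960282207574
fobgrip [ 0.4628 -0.0285]
fobgrip [ 0.4639 -0.0274]
fobgrip [ 0.4633 -0.0278]
bar [ 0.6454 -0.1217  0.004 ]
foot [ 0.6283 -0.0928  0.004 ] [ 0.6248 -0.1424  0.004 ] len 0.04971869423401742 ang -4.120727839126303 -4.053864961351882
bar from foot [ 0.64551336 -0.1187528 ]
```

```bash
python3 -c "
from h import *
goto([.4633,-.0279,.004],134.1)"
```

```text
t=10.15 pos [ 0.46   -0.032   0.1708] yaw79.10 Rz [-9.e-04  3.e-04 -1.e+00] F [-0.2  0.8  0.8] op0.0800 q [-18.   9. 105.   0.  67. -97.]
-> txyz [ -2.6   4.7 166.8] yaw -0.9599 deg 55.0
```

Request:
arm_command --commands '[60, -3, 5, 30, -0.18, 60, -3, 5, 60, -0.36, 60, -3, 5, 90, -0.54, 60, -3, 5, 110, -0.72, 60, -3, 5, 125, -0.9, 60, -3, 5, 135, -0.96, 60, -3, 5, 140, -0.96, 60, -3, 5, 140, -0.96]'

```text
time: 11.15
position: [0.4641, -0.0276, 0.031]
eef_rot: [[-0.723, -0.691, -0.001], [-0.691, 0.723, 0.0], [0.0, 0.001, -1.0]]
force: [-0.5, 0.7, 0.0]
opening: 0.0598
```

```bash
python3 -c "
from h import *
goto([.4633,-.0279,.004],134.1)
grab('wrist','w6.png')"
```

```text
t=11.15 pos [ 0.4641 -0.0276  0.031 ] yaw133.71 Rz [-9.e-04  2.e-04 -1.e+00] F [-0.5  0.7  0. ] op0.0598 q [ -17.   20.  113.   -0.   46. -151.]
-> txyz [ 0.7  0.3 27. ] yaw -0.0068 deg 0.4
```

View pics/w6.png

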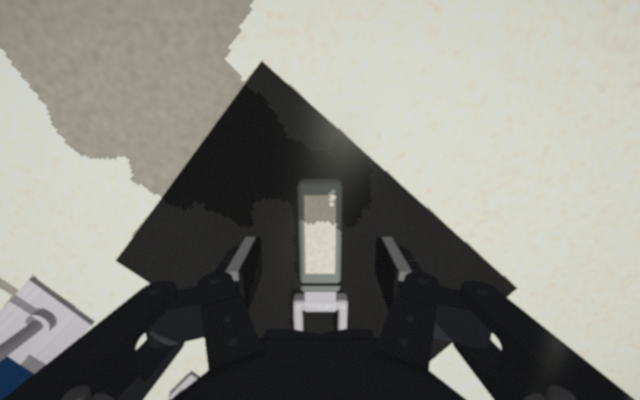

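The fob (cols 299–342, centre 320) sits midway between the pads (cols 258 and 378) and square to them. I'll descend and grip, then lift slightly.

Request:
arm_command --commands '[60, 1, 0, 15, -0.007, 60, 1, 0, 24, -0.007, 60, 1, 0, 27, -0.007, 60, 1, 0, 27, -0.007, 15, 1, 0, 27, -0.007, 15, 1, 0, 27, -0.007, 15, 1, 0, 27, -0.007, 15, 1, 0, 27, -0.007, 15, 1, 0, 27, -0.007, 15, 1, 0, 27, -0.007, 15, 1, 0, 20, -0.007, 15, 1, 0, 12, -0.007]' --grip_force 60

```text
time: 12.7
position: [0.4635, -0.0283, 0.0197]
eef_rot: [[-0.717, -0.697, -0.0], [-0.697, 0.717, 0.0], [0.0, 0.0, -1.0]]
force: [0.3, 1.1, -1.5]
opening: 0.0242
```

```bash
python3 -c "
from h import *
a=np.radians(-3.8);u=np.array([np.cos(a),np.sin(a)])
bar=np.array([.6455,-.119])
# grip at tag x=-48; pre: tip(60) 45mm short of bar centre
p=bar-u*(.108+.030); print(p)
goto([*p,.022],86.2)"
```

```text
[ 0.5078034 -0.1098542]
t=12.70 pos [ 0.4635 -0.0283  0.0197] yaw134.19 Rz [-5.e-04  1.e-04 -1.e+00] F [ 0.3  1.1 -1.5] op0.0242 q [ -17.   21.  114.   -0.   45. -151.]
-> txyz [ 25.1 -89.3  -2.4] yaw 0.8376 deg -48.0
```

Request:
arm_command --commands '[15, 0, 0, -15, 0, 15, 3, -12, -20, 0.15, 15, 7, -25, -20, 0.3, 15, 12, -40, -20, 0.45, 15, 16, -55, -20, 0.6, 15, 20, -70, -20, 0.72, 15, 23, -82, -20, 0.8, 15, 25, -89, -20, 0.838, 15, 25, -89, -10, 0.838, 15, 25, -89, 3, 0.838, 15, 25, -89, 6, 0.838, 15, 25, -89, 6, 0.838]'

```text
time: 14.2
position: [0.5073, -0.1092, 0.0127]
eef_rot: [[-0.998, 0.066, -0.001], [0.066, 0.998, 0.001], [0.001, 0.001, -1.0]]
force: [-0.1, 0.2, -1.2]
opening: 0.0244
```

```bash
python3 -c "
from h import *
goto([.5078,-.1099,.014],86.2)
grab('wrist','w7.png');a=grab('scene','s7.png');b=grab('side','d7.png')
cv2.imwrite('pics/s7c.png',cv2.resize(a[215:315,230:360,::-1],(780,600),interpolation=cv2.INTER_CUBIC))
cv2.imwrite('pics/d7c.png',cv2.resize(b[120:220,260:390,::-1],(780,600),interpolation=cv2.INTER_CUBIC))"
```

```text
t=14.20 pos [ 0.5073 -0.1092  0.0127] yaw86.21 Rz [-1.4e-03  6.0e-04 -1.0e+00] F [-0.1  0.2 -1.2] op0.0244 q [ -24.   26.  107.    0.   47. -111.]
-> txyz [-0.6 -0.7 -1.3] yaw 0.0001 deg -0.0
```

View pics/s7c.png

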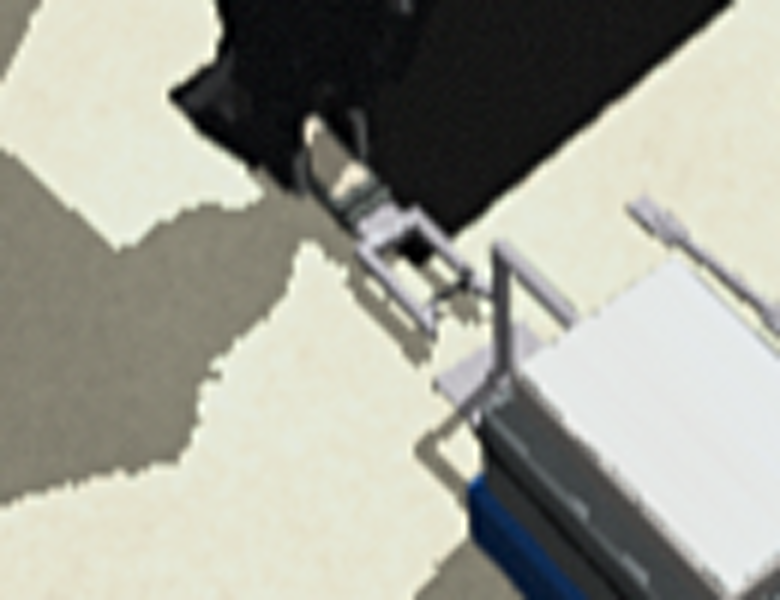

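View pics/d7c.png

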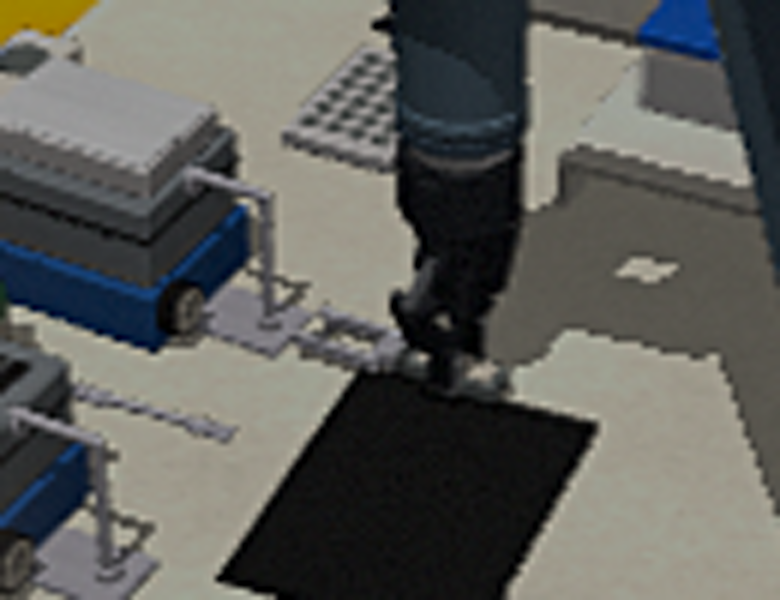

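View pics/w7.png

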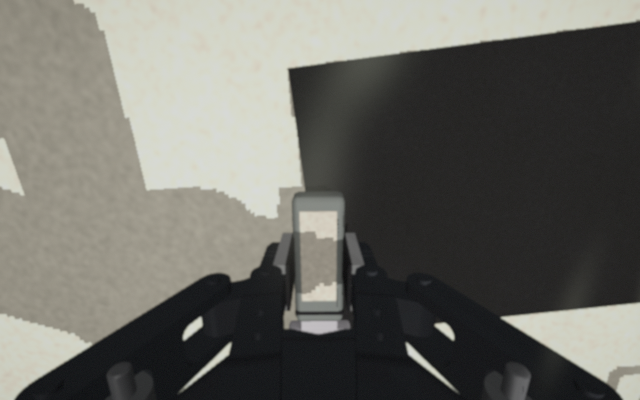

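```bash
python3 - <<'E'
from h import *
s=sensors.observe();p=s['position'];R=s['eef_rot']
u=-R[:2,0]/np.linalg.norm(R[:2,0]); n=np.array([-u[1],u[0]])
for cam,f,x0,y0 in (('scene','s7',230,215),('side','d7',260,120)):
    im=cv2.imread(f'pics/{f}c.png')
    for x,y in ((60,18),(60,-18),(54,18),(54,-18),(2,18),(2,-18)):
        q=p[:2]+u*(x+48)/1000+n*y/1000
        k=(proj(cam,[*q,p[2]-.002+.010])-[x0,y0]+.5)*6; cv2.drawMarker(im,tuple(int(v) for v in k),(0,0,255),cv2.MARKER_CROSS,12,1)
    for z in (.004,.05,.103):
        k=(proj(cam,[.6455,-.119,z])-[x0,y0]+.5)*6; cv2.drawMarker(im,tuple(int(v) for v in k),(0,255,0),cv2.MARKER_CROSS,12,1)
    cv2.imwrite(f'pics/{f}m.png',im)
d=np.array([.6455,-.119])-p[:2]; print('bar in tag: x',(d@u)*1000-48,'y',(d@n)*1000)
E
```

```text
bar in tag: x 89.78985103072318 y -0.22634123438165654
```

View pics/s7m.png

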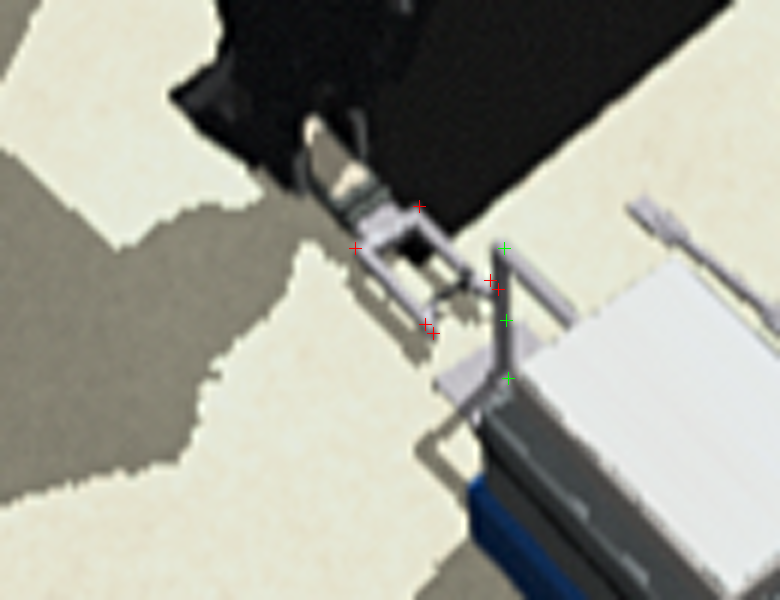

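View pics/d7m.png

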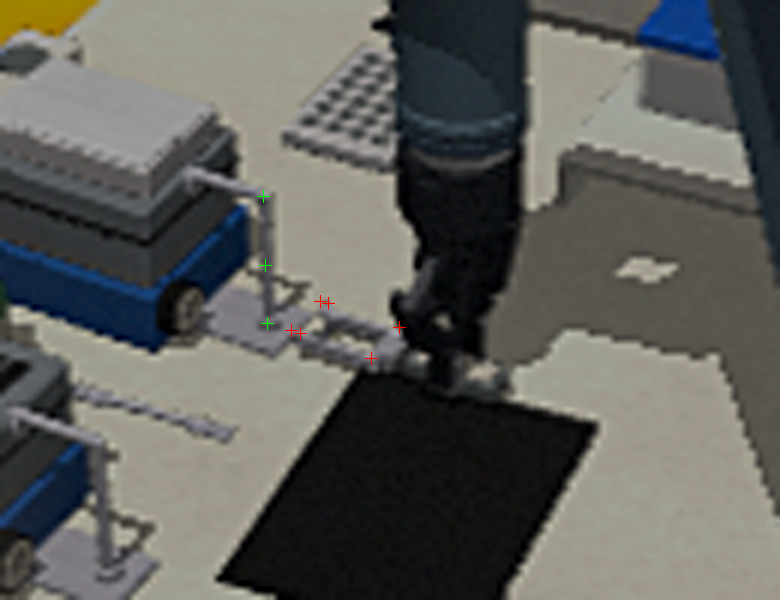

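Request:
arm_command --commands '[15, -6, 0, 0, 0, 15, -14, 0, 0, 0, 15, -22, 0, 0, 0, 15, -28, 0, 0, 0, 15, -33, 0, 0, 0, 15, -37, 0, 0, 0, 15, -40, 0, 0, 0, 15, -40, 0, 0, 0]'

```text
time: 15.35
position: [0.5473, -0.1122, 0.0131]
eef_rot: [[-0.998, 0.067, -0.001], [0.067, 0.998, 0.0], [0.001, 0.0, -1.0]]
force: [-2.1, -0.4, -0.8]
opening: 0.0246
```

```bash
python3 - <<'E'
from h import *
goto([.5078,-.1099,.014],86.2)
s=sensors.observe();p=s['position'];R=s['eef_rot']
u=-R[:2,0]/np.linalg.norm(R[:2,0]); n=np.array([-u[1],u[0]])
d=np.array([.6455,-.119])-p[:2]; print('bar in tag: x',(d@u)*1000-48,'y',(d@n)*1000)
a=grab('scene','s8.png');b=grab('side','d8.png')
A=cv2.resize(a[240:300,270:340,::-1],(700,600),interpolation=cv2.INTER_CUBIC)
B=cv2.resize(b[140:200,280:350,::-1],(700,600),interpolation=cv2.INTER_CUBIC)
cv2.imwrite('pics/s8c.png',A);cv2.imwrite('pics/d8c.png',B)
E
```

```text
t=15.35 pos [ 0.5473 -0.1122  0.0131] yaw86.18 Rz [-1.2e-03  3.0e-04 -1.0e+00] F [-2.1 -0.4 -0.8] op0.0246 q [ -23.   29.  101.   -0.   50. -109.]
-> txyz [39.5 -0.3 -0.9] yaw -0.0004 deg 0.0
bar in tag: x 50.46321363501461 y -0.24632878310684264
```

View pics/s8c.png

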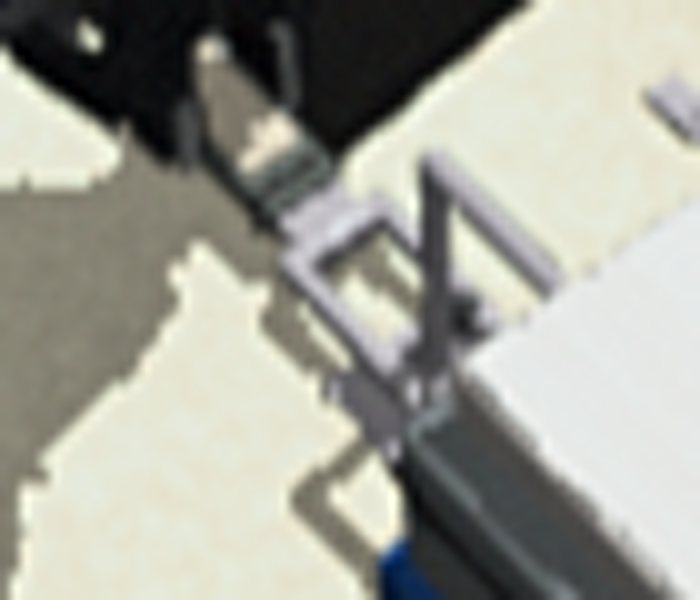

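View pics/d8c.png

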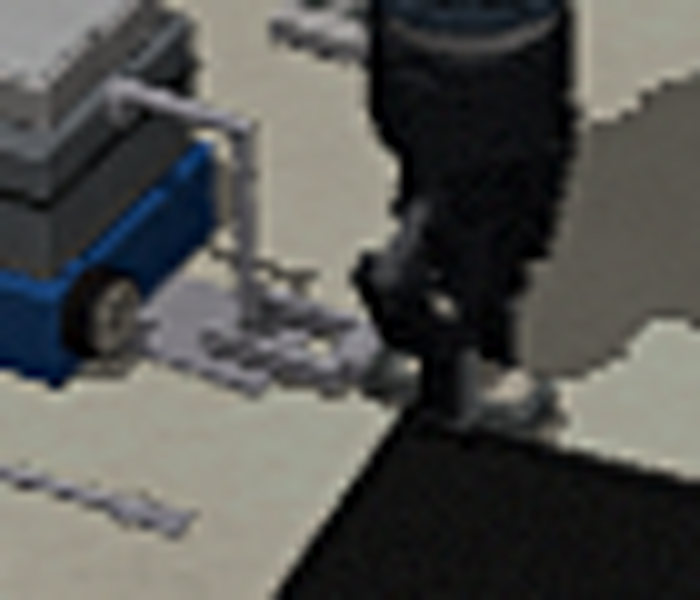

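The bar is in the mouth between the arms, with the gate region just behind it. I'll push on slowly.

Request:
arm_command --commands '[15, -3, 0, 0, 0, 15, -6, 0, 0, 0, 15, -9, 0, 0, 0, 15, -12, 0, 0, 0, 15, -15, 0, 0, 0, 15, -18, 0, 0, 0, 15, -21, 0, 0, 0, 15, -24, 0, 0, 0]'

```text
time: 16.45
position: [0.5725, -0.114, 0.0135]
eef_rot: [[-0.998, 0.067, 0.001], [0.067, 0.998, -0.0], [-0.001, -0.0, -1.0]]
force: [0.4, 1.4, -1.5]
opening: 0.0244
```

Request:
arm_command --commands '[15, -3, 0, 0, 0, 15, -6, 0, 0, 0, 15, -8, 0, 0, 0, 15, -10, 0, 0, 0, 15, -10, 0, 0, 0]'

```text
time: 17.08
position: [0.5818, -0.1147, 0.0134]
eef_rot: [[-0.998, 0.067, 0.0], [0.067, 0.998, -0.0], [-0.0, -0.0, -1.0]]
force: [-0.1, 0.4, -1.0]
opening: 0.0242
```

```bash
cat > st.py <<'E'
from h import *
import sys
goto([.5078,-.1099,.014],86.2)
s=sensors.observe();p=s['position'];R=s['eef_rot']
u=-R[:2,0]/np.linalg.norm(R[:2,0]); n=np.array([-u[1],u[0]])
d=np.array([.6455,-.119])-p[:2]; print('bar in tag: x',(d@u)*1000-48,'y',(d@n)*1000)
k=sys.argv[1]
a=grab('scene',f's{k}.png');b=grab('side',f'd{k}.png')
A=cv2.resize(a[240:300,280:350,::-1],(700,600),interpolation=cv2.INTER_CUBIC)
B=cv2.resize(b[140:200,270:340,::-1],(700,600),interpolation=cv2.INTER_CUBIC)
cv2.imwrite(f'pics/s{k}c.png',A);cv2.imwrite(f'pics/d{k}c.png',B)
E
python3 st.py 9
```

```text
t=17.07 pos [ 0.5818 -0.1147  0.0134] yaw86.17 Rz [ 2.e-04 -2.e-04 -1.e+00] F [-0.1  0.4 -1. ] op0.0242 q [ -22.   32.   96.   -0.   52. -108.]
-> txyz [74.2 -0.1 -0.7] yaw -0.0005 deg 0.0
bar in tag: x 15.80778131302327 y -0.010883084299538052
```

View pics/s9c.png

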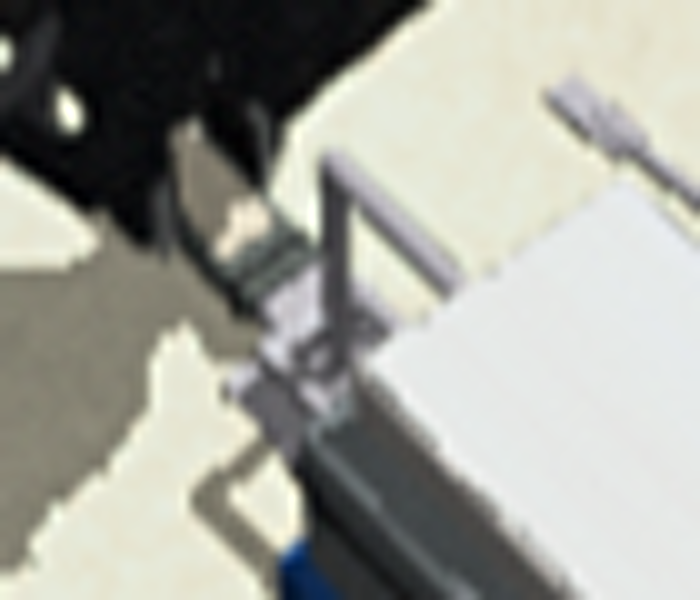

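View pics/d9c.png

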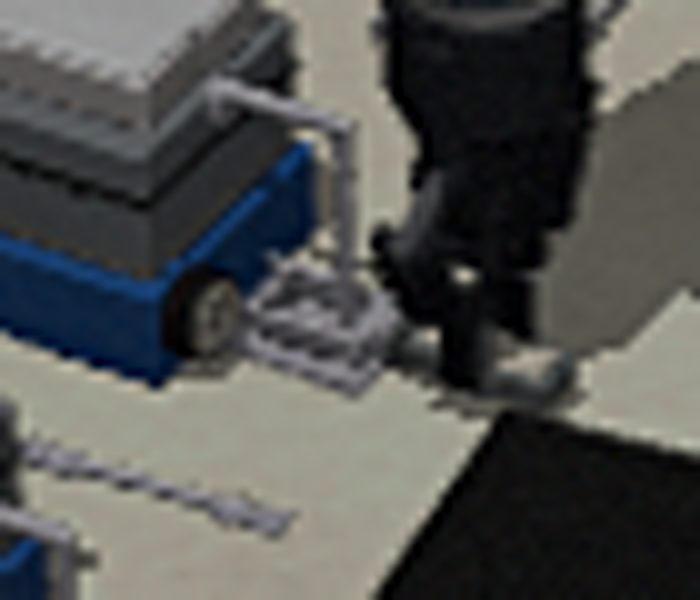

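Request:
arm_command --commands '[15, -1, 0, 0, 0, 15, -2.5, 0, 0, 0, 15, -2.5, 0, 0, 0]'

```text
time: 17.55
position: [0.5843, -0.1148, 0.0133]
eef_rot: [[-0.998, 0.067, 0.0], [0.067, 0.998, -0.0], [-0.0, -0.0, -1.0]]
force: [0.4, -0.1, -1.5]
opening: 0.0241
```

```bash
python3 -c "
from h import *
goto([0.58,-.114,.008],86.2)
for i in range(6):
    print(sensors.observe()['force'].round(2)); grab('scene','x.png')"
```

```text
t=17.55 pos [ 0.5843 -0.1148  0.0133] yaw86.18 Rz [ 2.e-04 -1.e-04 -1.e+00] F [ 0.4 -0.1 -1.5] op0.0241 q [ -22.   32.   95.    0.   52. -108.]
-> txyz [4.4 0.5 5.3] yaw -0.0004 deg 0.0
[ 0.39 -0.11 -1.5 ]
[-0.18 -0.02 -0.89]
[-0.17  0.35 -2.47]
[-0.27  0.72 -1.08]
[ 0.09 -0.17 -1.56]
[-0.24 -0.49 -1.4 ]
```

Request:
arm_command --commands '[15, 0.5, 0, 1.5, 0, 15, 1, 0, 3, 0, 15, 1, 0, 4.5, 0, 15, 1, 0, 6, 0, 15, 1, 0, 6, 0]'

```text
time: 18.48
position: [0.5831, -0.1147, 0.0072]
eef_rot: [[-0.998, 0.067, -0.0], [0.067, 0.998, 0.0], [0.0, 0.0, -1.0]]
force: [-0.2, -0.0, -1.1]
opening: 0.0243
```

```bash
python3 st.py 10
```

```text
t=18.48 pos [ 0.5831 -0.1147  0.0072] yaw86.17 Rz [-2.e-04  1.e-04 -1.e+00] F [-0.2 -0.  -1.1] op0.0243 q [ -22.   32.   96.    0.   52. -108.]
-> txyz [75.4 -0.2 -6.8] yaw -0.0005 deg 0.0
bar in tag: x 14.565362260114917 y -0.12652585730119043
```

View pics/d10c.png

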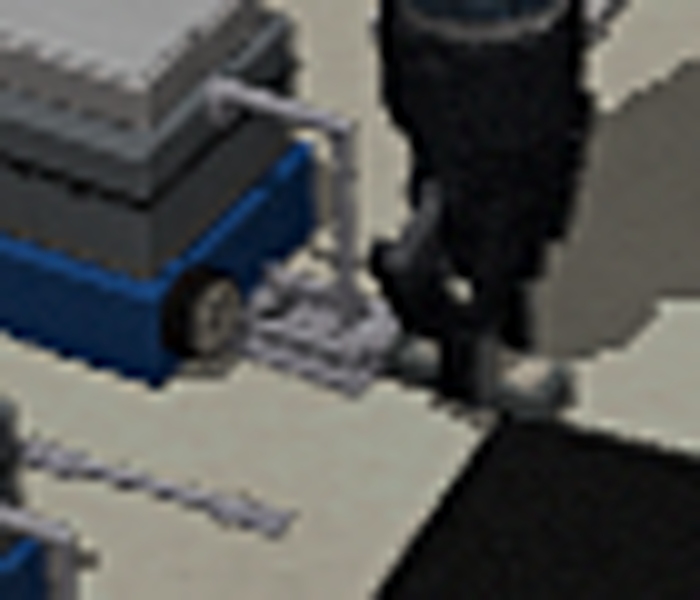

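Request:
arm_command --commands '[15, 0, 0, 1, 0, 15, 0, 0, 1, 0]'

```text
time: 18.82
position: [0.5832, -0.1147, 0.0067]
eef_rot: [[-0.998, 0.067, 0.0], [0.067, 0.998, -0.0], [-0.0, -0.0, -1.0]]
force: [-1.7, 0.2, 1.1]
opening: 0.0242
```

Request:
arm_command --commands '[15, 0, 0, 1, 0, 15, 0, 0, 1, 0]'

```text
time: 19.08
position: [0.5832, -0.1147, 0.0061]
eef_rot: [[-0.998, 0.067, 0.0], [0.067, 0.998, -0.0], [-0.0, -0.0, -1.0]]
force: [-4.0, -0.0, 7.7]
opening: 0.0245
```

Contact at TCP z ≈ 6.5 mm, where the hook meets the foot plate. I'll ease off, let go and rise.

Request:
arm_command --commands '[15, 0, 0, -1, 0, 50, 0, 0, -1, 0, 50, 0, 0, -1, 0, 50, 0, 0, -1, 0, 50, 0, 0, -1, 0, 50, 0, 0, -8, 0, 50, 0, 0, -25, 0, 50, 0, 0, -60, 0, 50, 20, 0, -110, 0, 50, 60, 0, -150, 0, 50, 100, 0, -170, 0, 50, 100, 0, -170, 0]'

```text
time: 20.58
position: [0.4825, -0.108, 0.1786]
eef_rot: [[-0.998, 0.067, 0.004], [0.067, 0.998, -0.002], [-0.004, -0.002, -1.0]]
force: [0.4, -0.2, 0.2]
opening: 0.0501
```

```bash
python3 st.py 11; python3 -c "
from h import *
grab('wrist','w11.png')"
```

```text
t=20.57 pos [ 0.4825 -0.108   0.1786] yaw86.14 Rz [ 0.0041 -0.0021 -1.    ] F [ 0.4 -0.2  0.2] op0.0501 q [ -26.   11.  100.   -0.   68. -112.]
-> txyz [-2.470e+01  1.000e-01  1.647e+02] yaw -0.001 deg 0.1
bar in tag: x 115.37294261533583 y 0.010393793589836121
```

View pics/d11c.png

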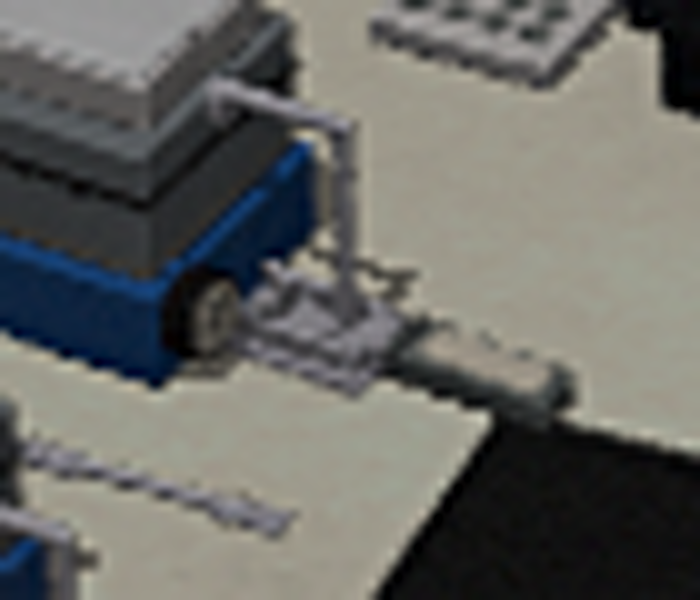

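View pics/s11c.png

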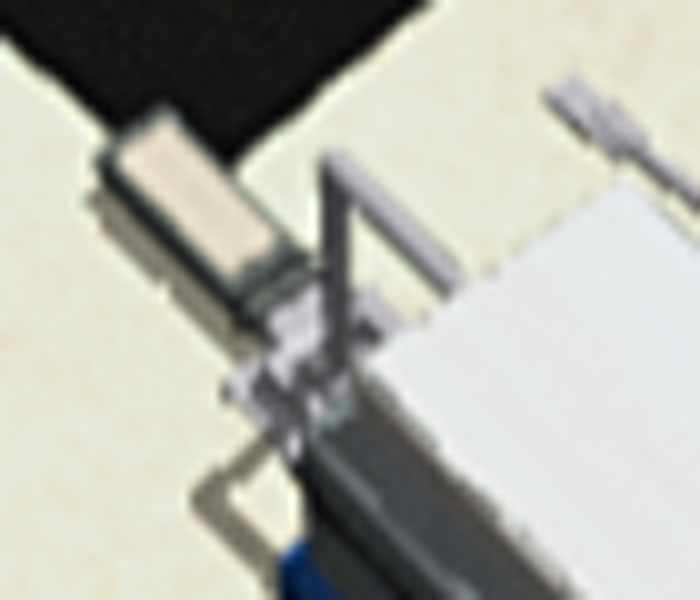

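View pics/w11.png

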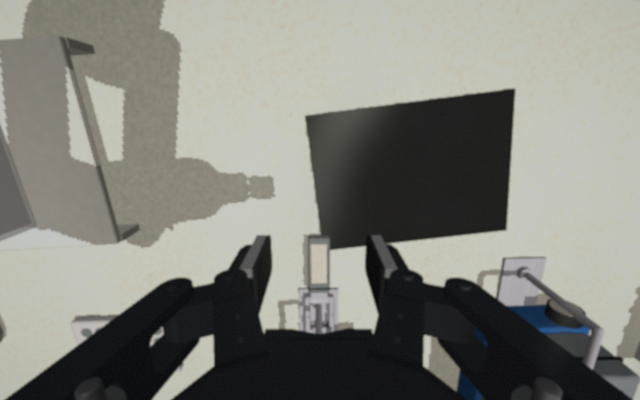

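The tag is clipped and flat as far as seen, but the gate itself is hidden here. I'll look from the left side with the wrist camera.

```bash
python3 -c "
from h import *
goto([.655,-.06,.21],-4)"
```

```text
t=20.73 pos [ 0.4841 -0.1083  0.1759] yaw86.16 Rz [ 1.6e-03 -6.0e-04 -1.0e+00] F [0.7 0.5 0.7] op0.0502 q [ -26.   12.  100.    0.   68. -112.]
-> txyz [-167.3   59.6  -33.9] yaw 1.5736 deg -90.2
```

Request:
arm_command --commands '[80, 0, 20, -34, 0.17, 80, -10, 40, -34, 0.34, 80, -40, 60, -34, 0.51, 80, -70, 60, -34, 0.68, 80, -100, 60, -34, 0.85, 80, -130, 60, -34, 1.02, 80, -155, 60, -34, 1.19, 80, -167, 60, -34, 1.36, 80, -167, 60, -34, 1.53, 80, -167, 60, -34, 1.57, 80, -167, 60, -34, 1.57]'

```text
time: 22.1
position: [0.6545, -0.059, 0.2077]
eef_rot: [[0.065, 0.998, -0.002], [0.998, -0.065, 0.001], [0.001, -0.002, -1.0]]
force: [0.2, 0.1, -0.2]
opening: 0.0799
```

```bash
python3 -c "
from h import *
goto([.655,-.06,.21],-4)
C=cal('wrist');import pickle;pickle.dump(C,open('cw12.p','wb'))
u,v=proj('wrist',[.6455,-.119,.01],C);print(u,v)
a=grab('wrist','w12.png');u=int(u);v=int(v)
cv2.imwrite('pics/c12.png',cv2.resize(a[v-45:v+45,u-75:u+45,::-1],(800,600),interpolation=cv2.INTER_CUBIC))"
```

```text
t=22.10 pos [ 0.6545 -0.059   0.2077] yaw-3.73 Rz [-1.9e-03  6.0e-04 -1.0e+00] F [ 0.2  0.1 -0.2] op0.0799 q [-15.  27.  74.   0.  80. -11.]
-> txyz [-0.9  0.5 -2.3] yaw 0.0046 deg -0.3
313.8265883516107 221.4488777388758
```

View pics/w12.png

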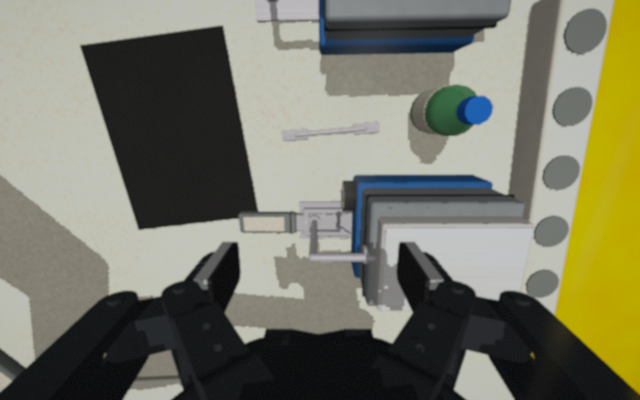

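View pics/c12.png

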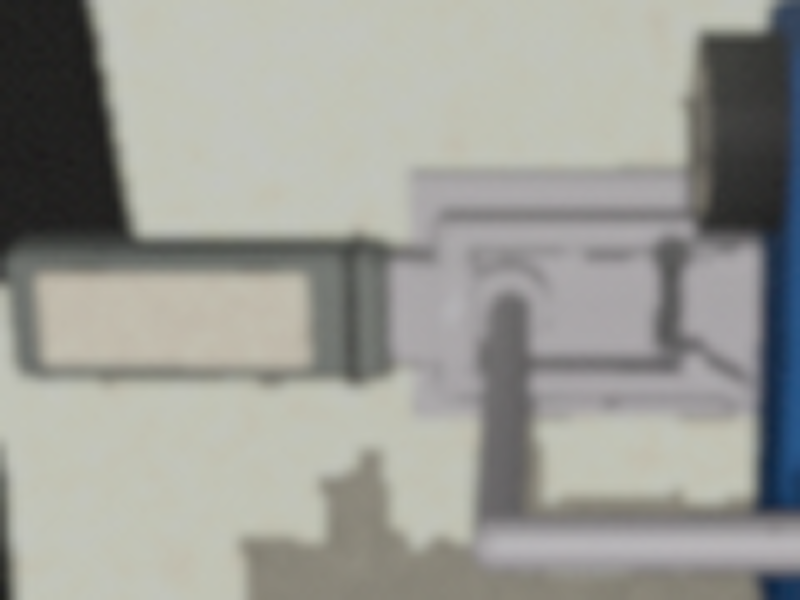

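The bar is inside the pocket at (510,295) and the gate lies straight across the mouth at col 670, shut. The tag is flat with the hook on the foot plate. The robot touches nothing, so I'll hand in.

```bash
python3 -c "
from h import *
print(ticket.close_job())"
```

```text
the job is handed in; nothing more can be done
None
```

The tag is clipped to the upright handle bar of the manifold with the white plate, gate shut and lying flat; I handed the job in at about 22 s.

- **Steps:** I drew the tag straight out from under the riser by its hook. I laid it on the mat and let go, then gripped it again by the fob and pushed the hook onto the bar.
- **Last checks:** The close wrist view showed the bar inside the pocket near the back wall and the gate straight across the mouth. The sideways force was near zero after the push. The gripper was open and clear, and nothing near the handle looked moved.
- **Limits of the checks:**
  - I did not tug the hook to test the gate; the evidence is the picture and the force.
  - The far-camera views were too coarse to show the gate.
  - Before the push, the side view put the hook about 2 pixels from where I predicted, while the scene view agreed.
  - The hook rests on the 4 mm foot plate and the fob's tail reaches the mat edge, so the tag may tilt by up to about 3 degrees.

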